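# Hang the parts basket from the tester drawer on the double hook

## Robot

A 7-joint arm with a two-finger parallel gripper is mounted at the origin on the work surface. World frame = base frame: x ahead of the robot, y to its left, z up, the work surface at z = 0. Lengths are in m, angles in degrees, forces in N, time in s.
With the tool pointing down it reaches from about 0.35 to 0.9 m from the base axis. Payload 8.1 kg.
Tool frame: the origin (TCP) lies at the very end of the fingers, on their centre line; the grasp point (between the pads) lies 19 mm behind it (robot.grip_depth is the distance from the TCP to the grasp point, in m); z points along the fingers, y is the line along which they close (so a half turn about z gives the same grasp; the last joint's range is limited). The gripper opens to 85 mm and grips with 20 to 120 N. Pads are 22 mm wide; open, the fingers measure 114 mm over their backs; the gripper's body (76 mm by 85 mm) begins 54 mm behind the grasp point. The pads swing forward as they close: fully open they stand 13 mm farther back than shut.
Start: joints at [-75.493, 24.895, 1.432, 90.138, -0.665, 64.973, -4.303], TCP at [0.218, 0.586, 0.204] pointing down, gripper open.
Joint ranges: [-149.89, 149.89], [-25.12, 119.58], [-72.63, 75.52], [4.76, 147.25], [-75.54, 255.54], [6.69, 114.76], [-157.13, 157.13]. Speed limits (degrees/s): [127.2, 127.2, 172.46, 172.46, 180, 180, 180].

## Interface

Orientations are given as a 3x3 rotation matrix whose columns are the frame's x, y, z axes.
In Python, from workcell import monitor, cams, ticket, spotter, robot gives the robot as it stands.
- The arm moves only by the tool apply_moves, never from a script. Its argument "increments" is a list that holds one entry, the list of rows, each a list of 7 numbers: the turn, a rotation vector about the tool's x, y, z in rad, then the shift along the tool's x, y, z in m, then the finger opening in m, from 0 to 0.0854. In form: [[[rx, ry, rz, dx, dy, dz, gripper], ...]]. A call has 1 to 20 rows; each row shifts and turns the commanded pose from where the row before left it, along the tool's axes as they then stand; what a row does not reach is not made up. A row lasts 1/8 s, in which the tool goes at most 62.5 mm and 10.7 degrees, less where a joint would pass 70% of its speed; a pose out of reach is approached as far as the arm can. A call is refused whole if a number of a shift passes 0.0625 or a number of a turn 0.188, either way. A call with a gripper value outside its range is refused whole. The fingers move at their own pace and stop on an object; "squeeze" is the grip in N (left out, the last holds). Time passes only in rows, so rows that do not move let the fingers close. It gives the time, the measured TCP pose, the force, the opening and the grip force at its end, in the units of the state.
- monitor.get_obs(): the state, without advancing time (a new reading comes with each control period).
- cams.get_image(name): name is "scene" or "top" or "wrist"; returns a dict with "frame" (480x640x3 uint8, red, green, blue), "depth" (480x640 float32, m along the optical axis (not along the pixel's ray), 0 where there is no reading), "K" (3x3 intrinsics, pixels), "extrinsics" (4x4, takes a point from camera to world coordinates). Camera axes: x right, y up, looking along -z (the intrinsics and any distortion apply to the point x, -y, -z); pixel columns grow to the right and rows downward; lengths in m; the calibration is good to about 2 mm. A picture is of the moment at which its call begins.
- ticket.finish_job(): hands the job in; it is judged then, once.
Trained networks look in a picture, given as the dict that the camera call returned (one of the last four; its "shot" number tells which), for a name from the list of things; names that differ only in an ending like _2 or _b are one class to them, and where a whole thing is asked for, a point or a joint stands for the part that bears it (a point fixed in the world has none). Each returns a list of dicts, best first, with "confidence" (0 to 1); they miss things now and then, are a little off and sometimes report something else, mostly with a low value. They report only what shows in the picture. A call takes as long as a camera call. They do not tell look-alikes from the thing itself.
- spotter.search_frame(label, picture): "pixel" ([column, row] in pixels, amid what is visible of it).
- spotter.trace(label, picture): "mask" (480x640 bool, what is visible of it) and "pixel" ([column, row] in pixels, amid what is visible of it).
- spotter.place_of(label, picture): "pixel" ([column, row] in pixels: a listed point, or the origin of a listed thing).
The state is a dict: "clock": time; "qpos": joint angles; "qvel": joint speeds; "joint_torque": joint torques, N m; "position": TCP position; "tool_rot": TCP orientation; "ft_force": force on the tool from outside, world axes, zero at the start; "wrist_torque": the same for the moment, N m; "grip_width": opening from 0.0 (shut) to 1.0 (fully open); "grip_force": force on a finger pad.
Only numpy, scipy, OpenCV 4.12 (cv2) and the standard library are available. Lean on these libraries where they do the work, as an engineer would, in place of code of your own. Each camera call takes 0.05 s, during which the arm holds its last target. There are 200 camera calls.

## Task

Pull open the drawer under the bench tester, take out the small steel basket with the arched carrying handle, and hang it by that handle on the double hook of the stand, across both prongs, so that it hangs freely and level. Leave the handle-less tray in the drawer, and do not disturb the loose things standing and lying on the bench; the drawer may stay open.

Things in the scene. Friction and masses are not known exactly. Their poses are not given: they have to be found in the camera images.
- tester: White fixed bench tester: base 240 (x) x 320 (y) x 134 mm high with one drawer; on it a housing from 134 to 239 mm height that overhangs the drawer front by 22 mm, so a vertical gripper's body would strike it: tilt the tool. Origin: on the bench at mid-width, below the shut drawer's front face; x points into the tester; housing's front at x = -22 mm, tester's back at x = 240 mm. Some yaw.
- drawer (a joint): Drawer slide in m: 0 shut, grows as it is pulled out along the tester's -x axis; stop at 0.19; friction of a few N. Inside black: floor 190 x 278 mm, 21 mm above the bench, walls to 76 mm; its white front plate is 15 mm thick, from 13 to 125 mm above the bench.
- drawer_handle (a point): Middle of the drawer handle's grip: a black bow handle, upright round bar 13 mm thick and 54 mm tall, standing 44 mm out from the drawer front at mid-width, joined to it by level bars at its top and bottom. The point is 91 mm above the bench. Axes as the tester's (z up, x into the tester).
- basket: Loose open steel basket, 60 (x) x 110 (y) x 30 mm high, about 0.18 kg, with a rigid arched handle of 8 mm round bar over its middle, in its y-z plane. Origin: centre of its underside. It lies in the left or right half of the drawer's front part, long side across the drawer, with some yaw.
- basket_bail (a point): Middle of the arched handle's straight top bar, 86 mm above the basket's underside; the straight part runs 42 mm to either side along the basket's y axis, 8 mm thick; room beneath it 52 mm down to the basket's rim, open at both sides.
- tray: Loose steel tray without handle, 70 x 110 x 30 mm, in the other half of the drawer. Origin: centre of its underside. Stays in the drawer.
- stand: Fixed stand, left or right of the tester, some yaw. Base plate 110 x 110 x 12 mm; 16 mm post, 185 mm tall, at the origin (on the bench), cross bar at its top; two parallel 8 mm dark steel prongs at y = -26 and +26 mm reach to the stand's -x, with a shallow dip at x = -70 mm (bar axis 165 mm high) and upturned ends at x = -96 mm, 189 mm high.
- hook_seat (a point): Midway between the two prongs above their dip: where the middle of the basket's handle bar lies when it hangs right (173 mm above the bench, 70 mm to -x from the post's axis). Axes as the stand's: y runs from prong to prong, so the handle bar must lie along y.
- magazines: Fixed rack of six black magazines, 110 x 150 x 97 mm, on the side of the tester where the stand is not. Origin: centre of its underside.
- can: Loose aerosol can, 54 mm across, 170 mm tall; origin at its underside. Leave alone.
- reel: Loose black component reel lying flat, 90 mm across, 14 mm high; origin at its underside. Leave alone.
- screwdriver: Loose screwdriver lying on the bench. Leave alone.
- wrench: Loose wrench lying on the bench. Leave alone.
- jar: Loose small jar, 48 mm across, 60 mm tall; origin at its underside. Leave alone.
- carton: Loose cardboard carton 80 x 60 x 50 mm; origin at its underside. Leave alone.
Mind the look-alikes: they are no part of the job. Leave any yellow look-alike of the stand alone.

How it is judged:
By the outcome, as a careful person would: the job done as asked, in the order asked, and still so for the second after the job is handed in, with the robot touching nothing.
It also fails if it takes over 64 s, if anything falls off the work surface, if the arm or the gripper's body presses on something with over 40 N, if the wrist force passes 120 N, or if a joint passes its speed limit or range.

## Working session

There is one attempt and no reset: what is moved stays moved. The work goes in short steps, Python scripts to look and compute and a tool call to move; the robot and the scene stay as the last step left them, time stands still between calls to the robot, and variables do not carry over. Pictures are saved under pics/ and viewed, at most 12 in all, crops included, and the job is handed in when it is done.

Besides the shell and the picture viewer there is one more tool, called after "Request:" as name(argument=value, ...) on one line, values as JSON. apply_moves: Moves the arm, as the interface text tells. Its arguments: {"type":"object","properties":{"increments":{"type":"array"},"squeeze":{"type":"number"}},"required":["increments"]}

```bash
mkdir -p pics
cat > h.py <<'E'
import numpy as np, cv2
from workcell import monitor, cams, ticket, spotter, robot
def shot(n,save=None):
    p=cams.get_image(n)
    if save: cv2.imwrite('pics/'+save,p['frame'][:,:,::-1])
    return p
def ray(p,px):
    K=p['K'];E=p['extrinsics'];d=np.array([(px[0]-K[0,2])/K[0,0],-(px[1]-K[1,2])/K[1,1],-1.])
    return E[:3,3],E[:3,:3]@d
def atz(p,px,z):
    o,d=ray(p,px);return o+d*(z-o[2])/d[2]
def pt(p,px):
    c,r=int(round(px[0])),int(round(px[1]));o,d=ray(p,px);return o+d*p['depth'][r,c]
def tri(a,b):
    A=np.zeros((3,3));v=np.zeros(3)
    for o,d in(a,b):
        d=d/np.linalg.norm(d);M=np.eye(3)-np.outer(d,d);A+=M;v+=M@o
    x=np.linalg.solve(A,v);return x
def cloud(p,m=None):
    K=p['K'];E=p['extrinsics'];r,c=np.nonzero((p['depth']>0)&(m if m is not None else True));z=p['depth'][r,c]
    P=np.stack([(c-K[0,2])/K[0,0]*z,-(r-K[1,2])/K[1,1]*z,-z],1);return P@E[:3,:3].T+E[:3,3]
np.set_printoptions(precision=4,suppress=True)
E
python3 - <<'E'
from h import *
s=shot('scene','s0.png');t=shot('top','t0.png')
for n,p in(('scene',s),('top',t)):
    print(n,p['extrinsics'][:3,3],p['K'][0,0], np.abs(p.get('dist',np.zeros(1))), list(p))
    for l in['tester','drawer_handle','stand','hook_seat','basket','magazines','can','reel','jar','carton','screwdriver','wrench']:
        for r in spotter.place_of(l,p)[:3]:
            print(l,round(r['confidence'],2),np.round(r['pixel']),pt(p,r['pixel']))
print(monitor.get_obs()['tool_rot'],robot.__dict__ if hasattr(robot,'__dict__') else dir(robot))
E
```

```text
scene [0.3748 0.5446 1.8953] 618.7538733623908 [0.] ['frame', 'depth', 'K', 'extrinsics', 'shot']
tester 0.88 [272. 242.] [0.6553 0.039  0.1937]
tester 0.49 [368. 156.] [ 0.4643 -0.4011 -0.0016]
drawer_handle 0.69 [288. 242.] [ 0.6256 -0.0113  0.0769]
stand 0.97 [344. 166.] [ 0.5308 -0.3272  0.0297]
stand 0.74 [298. 158.] [ 0.6869 -0.3218  0.0121]
stand 0.67 [385. 124.] [ 0.4365 -0.5296  0.0101]
hook_seat 0.79 [367. 157.] [ 0.4675 -0.3955 -0.0007]
hook_seat 0.77 [405. 112.] [ 0.3833 -0.6018 -0.0066]
hook_seat 0.77 [460. 152.] [ 0.1692 -0.5053 -0.0077]
magazines 0.61 [282. 355.] [0.5412 0.3304 0.0929]
magazines 0.31 [348. 170.] [0.3748 0.5446 1.8953]
can 0.69 [236. 350.] [0.6659 0.3565 0.1349]
reel 0.89 [299. 159.] [ 0.6833 -0.32    0.0116]
reel 0.55 [259. 411.] [0.5603 0.4978 0.0584]
reel 0.51 [361. 357.] [0.3178 0.262  0.028 ]
jar 0.46 [260. 412.] [0.557  0.4992 0.054 ]
carton 0.72 [341. 117.] [ 0.586  -0.4897  0.0519]
carton 0.35 [402. 209.] [ 0.3088 -0.2424  0.0089]
wrench 0.89 [404. 206.] [ 0.3069 -0.2529  0.0086]
top [ 0.2753 -0.0089  1.2947] 505.3863040993822 [0.] ['frame', 'de
[... 219 characters left out ...]
 0.2575 -0.4266  0.0361]
stand 0.73 [515. 290.] [ 0.441  -0.5252  0.0231]
hook_seat 0.84 [530. 308.] [ 0.3985 -0.5659  0.0145]
hook_seat 0.78 [494. 400.] [ 0.1696 -0.4754  0.0011]
hook_seat 0.61 [449. 267.] [ 0.4895 -0.362   0.0083]
magazines 0.6 [187. 232.] [0.5239 0.3008 0.0862]
can 0.59 [184. 179.] [0.6627 0.3256 0.0741]
reel 0.76 [439. 194.] [ 0.6883 -0.3374  0.0003]
jar 0.81 [126. 221.] [0.5526 0.4717 0.0336]
jar 0.7 [404. 339.] [ 0.3025 -0.2509  0.0068]
carton 0.84 [503. 235.] [ 0.5732 -0.4862  0.0502]
screwdriver 0.82 [203. 320.] [0.3162 0.2495 0.0265]
wrench 0.85 [403. 337.] [ 0.3062 -0.2476  0.0081]
[[-0.9373  0.3484  0.    ]
 [ 0.3484  0.9373  0.    ]
 [-0.      0.0001 -1.    ]] {}
```

View pics/s0.png

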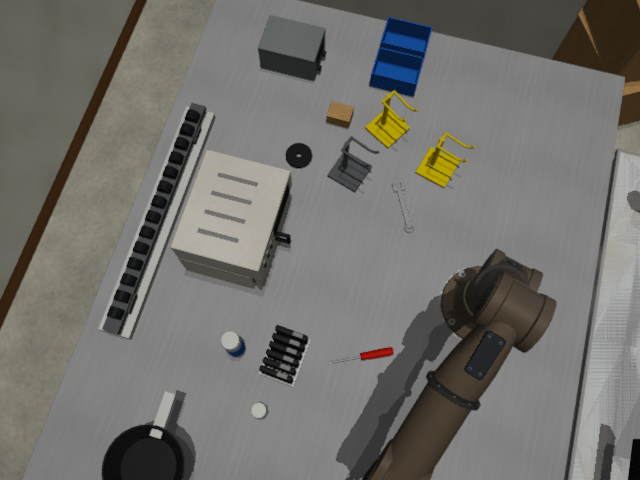

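View pics/t0.png

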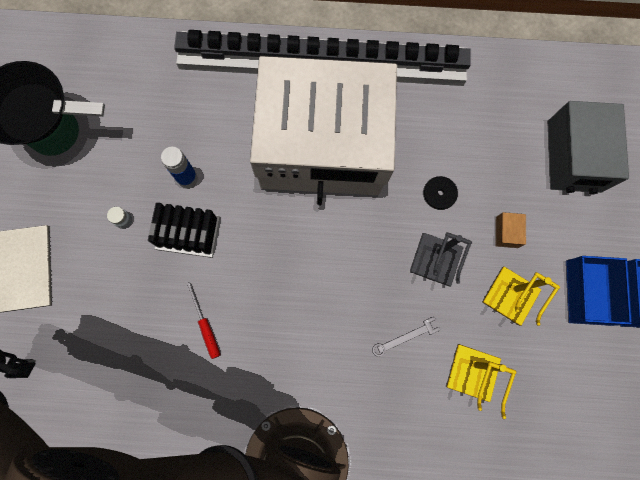

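Scene: white tester in the middle (handle at top-view px 319,199), magazines at (185,228) and can on the left, stands on the right. Three stand-like things in the top view: dark grey (440,257), yellow (520,293), yellow (480,375). The dark steel one fits the description; the task rules the yellow ones out. I'll confirm it in a crop.

Run:
```python
from h import *
s=shot('scene');t=shot('top')
a=cv2.resize(t['frame'][210:320,390:500],(440,440),interpolation=2)[:,:,::-1]
b=cv2.resize(s['frame'][110:220,310:420],(352,440),interpolation=2)[:,:,::-1]
cv2.imwrite('pics/c0.png',np.hstack([a,b]))
for n,p in(('scene',s),('top',t)):
    P=cloud(p); 
    m=(abs(P[:,2]-.239)<.006)&(P[:,0]>.5)&(abs(P[:,1])<.25)
    r=cv2.minAreaRect(P[m][:,:2].astype(np.float32)*1000);print('housing',n,m.sum(),np.median(P[m][:,2]),r,cv2.boxPoints(r).tolist())
    m=(P[:,2]>.13)&(abs(P[:,0]-.49)<.09)&(abs(P[:,1]+.3)<.09)
    Q=P[m];print('stand high',n,m.sum());print(Q[np.argsort(Q[:,2])][::max(1,len(Q)//40)])
    m=(abs(P[:,2]-.012)<.005)&(abs(P[:,0]-.49)<.09)&(abs(P[:,1]+.29)<.1)
    r=cv2.minAreaRect(P[m][:,:2].astype(np.float32)*1000);print('base',n,m.sum(),r)
    m=(P[:,2]>.05)&(P[:,2]<.128)&(abs(P[:,0]-.615)<.03)&(abs(P[:,1]+.015)<.04);Q=P[m];print('handle',n,m.sum(),Q[::max(1,len(Q)//25)])
print(pt(t,(319,199)),atz(t,(319,199),.091),atz(s,(288,242),.091),tri(ray(t,(319,199)),ray(s,(288,242))))
```

```text
housing scene 8040 0.2386302217068913 ((788.9124145507812, -14.385101318359375), (322.45294189453125, 263.3621826171875), 89.98101043701172) [[657.1779174804688, -175.5679168701172], [920.5401000976562, -175.6551971435547], [920.6469116210938, 146.79771423339844], [657.2847290039062, 146.88499450683594]]
stand high scene 249
[[ 0.5213 -0.3279  0.1387]
 [ 0.526  -0.3311  0.1506]
 [ 0.451  -0.3374  0.1587]
 [ 0.4924 -0.2993  0.1617]
 [ 0.4593 -0.3431  0.1637]
 [ 0.472  -0.3426  0.1646]
 [ 0.471  -0.289   0.1663]
 [ 0.4738 -0.2875  0.1676]
 [ 0.4379 -0.3325  0.1684]
 [ 0.4979 -0.2941  0.1688]
 [ 0.4699 -0.2842  0.1694]
 [ 0.4416 -0.3339  0.1704]
 [ 0.4755 -0.3418  0.171 ]
 [ 0.4858 -0.2959  0.1721]
 [ 0.4394 -0.3369  0.1727]
 [ 0.4762 -0.3439  0.1732]
 [ 0.509  -0.299   0.1737]
 [ 0.4936 -0.349   0.1745]
 [ 0.5242 -0.3083  0.1748]
 [ 0.5289 -0.3495  0.1751]
 [ 0.5211 -0.3442  0.1757]
 [ 0.5318 -0.3126  0.176 ]
 [ 0.5002 -0.3496  0.1765]
 [ 0.5334 -0.3185  0.1773]
 [ 0.4768 -0.3449  0.1778]
 [ 0.4346 -0.3282  0.1784]
 [ 0.451  -0.2813  0.1791]
 [ 0.5136 -0.3512  0.1798]
 [ 0.5195 -0.3491
[... 3300 characters left out ...]
]
 [ 0.6362 -0.0237  0.1198]
 [ 0.6323 -0.0165  0.1228]
 [ 0.6341 -0.0238  0.1183]
 [ 0.6302 -0.0167  0.1214]
 [ 0.63   -0.0239  0.1236]
 [ 0.6267 -0.0168  0.1247]
 [ 0.628  -0.0241  0.1217]
 [ 0.6251 -0.017   0.1215]
 [ 0.6263 -0.0242  0.1191]
 [ 0.6219 -0.0195  0.1244]
 [ 0.6203 -0.0149  0.1202]
 [ 0.6199 -0.0221  0.1232]
 [ 0.6206 -0.0175  0.1112]
 [ 0.6205 -0.0128  0.1017]
 [ 0.619  -0.0201  0.1086]
 [ 0.6191 -0.0154  0.0984]
 [ 0.6216 -0.0229  0.0913]
 [ 0.6186 -0.0181  0.0916]
 [ 0.6217 -0.0134  0.0707]
 [ 0.6205 -0.0208  0.0766]
 [ 0.6197 -0.016   0.0692]
 [ 0.6179 -0.0187  0.0669]]
[ 0.6206 -0.0175  0.1112] [ 0.6265 -0.0176  0.091 ] [ 0.6236 -0.006   0.091 ] [ 0.6307 -0.0161  0.0643]
```

View pics/c0.png

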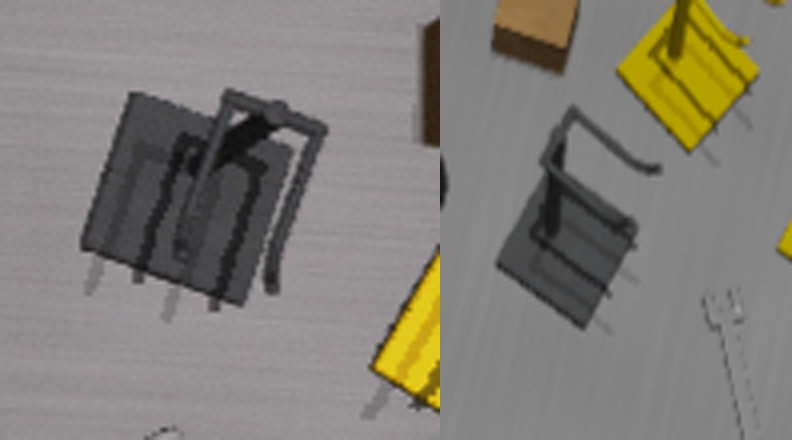

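Confirmed: the dark stand at top px (440,257), with two prongs pointing down the image (world -x).

```bash
cat >> h.py <<'E'
from scipy.spatial.transform import Rotation as Ro
from scipy.optimize import least_squares
def Rzy(y,z):
    z=np.array(z,float);z/=np.linalg.norm(z);y=np.array(y,float);y-=z*(y@z);y/=np.linalg.norm(y);return np.stack([np.cross(y,z),y,z],1)
GD=.019
def plan(R1,tgts,grasp=True):
    "print the turn (tool frame) then the shifts in the turned tool frame; tgts = grasp points"
    o=monitor.get_obs();R0=np.array(o['tool_rot']);p=np.array(o['position'])
    w=Ro.from_matrix(R0.T@R1).as_rotvec();n=int(np.ceil(np.abs(w).max()/.18)) ;n=max(n,int(np.ceil(np.linalg.norm(w)/.185)))
    print('turn',w,'n',n,'per row',w/max(n,1))
    for t in tgts:
        q=np.array(t)-(-R1[:,2]*GD if grasp else 0);d=R1.T@(q-p);k=int(np.ceil(np.linalg.norm(d)/.06));print('shift',d,'n',k,'per',d/max(k,1));p=q
E
cat > fitstand.py <<'E'
from h import *
def model():
    S=[]
    for y in(-.026,.026):
        pts=np.array([[0,y,.181],[-.055,y,.168],[-.07,y,.165],[-.083,y,.169],[-.096,y,.187]])
        for a,b in zip(pts[:-1],pts[1:]):S+= [a+(b-a)*k for k in np.linspace(0,1,8)]
    S+=[np.array([0,y,.181]) for y in np.linspace(-.026,.026,15)]
    return np.array(S)
from scipy.spatial import cKDTree
T=cKDTree(model()[:,:2])
def fit(P,x0=(.525,-.325,-.27)):
    P=P[(P[:,2]>.155)&(P[:,2]<.2)]
    def f(v):
        c,s=np.cos(v[2]),np.sin(v[2]);d=P[:,:2]-v[:2];L=np.stack([c*d[:,0]+s*d[:,1],-s*d[:,0]+c*d[:,1]],1)
        return np.maximum(T.query(L)[0]-.003,0)
    r=least_squares(f,x0,loss='soft_l1',f_scale=.003,diff_step=1e-3);v=r.x;c,s=np.cos(v[2]),np.sin(v[2])
    return v[:2],np.degrees(v[2]),v[:2]-.07*np.array([c,s]),np.sqrt(np.mean(r.fun**2))
if __name__=='__main__':
    for n in('scene','top'):
        P=cloud(shot(n));P=P[(abs(P[:,0]-.49)<.09)&(abs(P[:,1]+.315)<.075)];print(n,*fit(P))
E
python3 - <<'E'
from h import *
import runpy;runpy.run_path('fitstand.py',run_name='__main__')
R=Rzy([0,1,0],[1,0,-1])
plan(R,[[.50,-.016,.25],[.545,-.016,.171],[.6255,-.016,.091]])
E
```

```text
scene [ 0.5277 -0.3322] -16.981389857500435 [ 0.4608 -0.3117] 0.001363434566396042
top [ 0.5278 -0.3347] -16.84688060324856 [ 0.4608 -0.3144] 0.001000497977492214
turn [-0.1397 -0.7769 -0.3373] n 5 per row [-0.0279 -0.1554 -0.0675]
shift [-0.2323 -0.6019  0.1859] n 12 per [-0.0194 -0.0502  0.0155]
shift [0.024  0.     0.0877] n 2 per [0.012  0.     0.0438]
shift [-0.0004  0.      0.1135] n 2 per [-0.0002  0.      0.0567]
```

Request:
apply_moves(increments=[[[-0.028, -0.155, -0.067, 0, 0, 0, 0.0854], [-0.028, -0.155, -0.067, 0, 0, 0, 0.0854], [-0.028, -0.155, -0.067, 0, 0, 0, 0.0854], [-0.028, -0.155, -0.067, 0, 0, 0, 0.0854], [-0.028, -0.155, -0.067, 0, 0, 0, 0.0854], [0, 0, 0, -0.019, -0.05, 0.0155, 0.0854], [0, 0, 0, -0.019, -0.05, 0.0155, 0.0854], [0, 0, 0, -0.019, -0.05, 0.0155, 0.0854], [0, 0, 0, -0.019, -0.05, 0.0155, 0.0854], [0, 0, 0, -0.019, -0.05, 0.0155, 0.0854], [0, 0, 0, -0.019, -0.05, 0.0155, 0.0854], [0, 0, 0, -0.019, -0.05, 0.0155, 0.0854], [0, 0, 0, -0.019, -0.05, 0.0155, 0.0854], [0, 0, 0, -0.019, -0.05, 0.0155, 0.0854], [0, 0, 0, -0.019, -0.05, 0.0155, 0.0854], [0, 0, 0, -0.019, -0.05, 0.0155, 0.0854], [0, 0, 0, -0.019, -0.05, 0.0155, 0.0854]]])

```text
clock: 3.62
position: [0.4653, 0.0941, 0.2266]
tool_rot: [[-0.711, 0.003, 0.704], [0.011, 1.0, 0.007], [-0.704, 0.013, -0.711]]
ft_force: [1.8, 0.6, 0.9]
grip_width: 0.999
grip_force: 0.0
```

Run:
```python
from h import *
w=shot('wrist','w0.png');o=monitor.get_obs();print(o['clock'],o['position'],o['tool_rot'],o['qpos'],o['ft_force'])
R=np.array(o['tool_rot']);print('cam in tool',R.T@(w['extrinsics'][:3,3]-o['position']))
print('cam rot in tool',R.T@w['extrinsics'][:3,:3])
P=cloud(w);m=(P[:,2]>.068)&(P[:,2]<.115)&(P[:,0]<.634)&(P[:,0]>.6)&(abs(P[:,1]+.015)<.03);print(m.sum(),P[m].min(0),P[m].max(0),np.median(P[m],0))
for r in spotter.place_of('drawer_handle',w)[:2]:print(r['confidence'],r['pixel'],pt(w,r['pixel']),atz(w,r['pixel'],.091))
R=Rzy([0,1,0],[1,0,-1]);plan(R,[[.545,-.016,.171],[.6255,-.016,.091]])
```

```text
3.675 [0.4667 0.0867 0.2264] [[-0.7104  0.0148  0.7036]
 [ 0.0187  0.9998 -0.0021]
 [-0.7035  0.0116 -0.7106]] [-45.5369  -9.3238   5.2345 146.9877  80.5167  28.3144 -20.9199] [ 0.3859 -4.007  -0.0499]
cam in tool [ 0.0756  0.0052 -0.1718]
cam rot in tool [[ 0.0066  0.9556  0.2947]
 [ 0.9999 -0.0041 -0.0094]
 [-0.0078  0.2947 -0.9555]]
454 [ 0.6186 -0.0243  0.068 ] [ 0.6309 -0.011   0.1149] [ 0.6213 -0.0159  0.0927]
0.58 [220.9, 222.0] [ 0.6224 -0.0128  0.0926] [ 0.625  -0.0137  0.091 ]
turn [-0.0024 -0.0053 -0.0194] n 1 per row [-0.0024 -0.0053 -0.0194]
shift [-0.0169 -0.1041  0.1139] n 3 per [-0.0056 -0.0347  0.038 ]
shift [-0.0004  0.      0.1135] n 2 per [-0.0002  0.      0.0567]
```

View pics/w0.png

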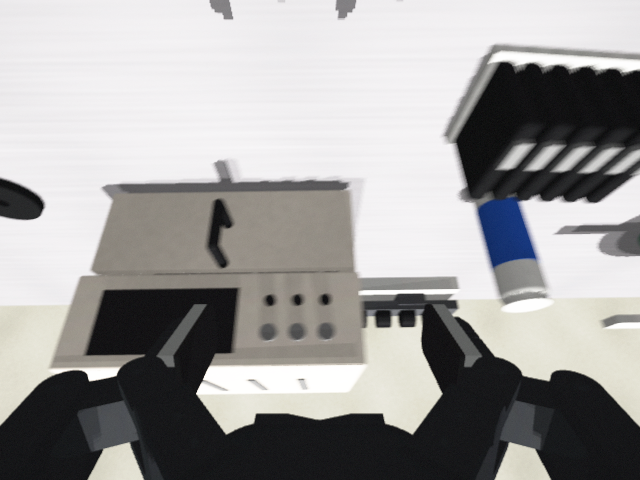

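Wrist view (upside down): the handle bar is at px (220,232), between the finger lines. The can and magazines are well to the right.

Request:
apply_moves(increments=[[[-0.002, -0.005, -0.019, 0, 0, 0, 0.0854], [0, 0, 0, -0.0045, -0.027, 0.0285, 0.0854], [0, 0, 0, -0.0045, -0.027, 0.0285, 0.0854], [0, 0, 0, -0.004, -0.026, 0.0285, 0.0854], [0, 0, 0, -0.004, -0.026, 0.0285, 0.0854], [0, 0, 0, 0, 0, 0, 0.0854], [0, 0, 0, 0, 0, 0, 0.0854]]])

```text
clock: 4.6
position: [0.5378, 0.0232, 0.1874]
tool_rot: [[-0.69, -0.006, 0.724], [-0.007, 1.0, 0.002], [-0.724, -0.004, -0.69]]
ft_force: [-0.2, -0.4, -0.0]
grip_width: 0.998
grip_force: 0.0
```

Run:
```python
from h import *
o=monitor.get_obs();print(o['clock'],o['position'],o['tool_rot'],o['qpos'],o['ft_force'])
R=Rzy([0,1,0],[1,0,-1]);plan(R,[[.6255,-.0175,.091]])
```

```text
4.6 [0.5378 0.0232 0.1874] [[-0.6901 -0.006   0.7237]
 [-0.0067  1.      0.0019]
 [-0.7237 -0.0035 -0.6901]] [-18.6316   3.3733   1.6687 146.5188 140.5359  19.1214 -63.6957] [-0.1647 -0.3521 -0.0338]
turn [0.0018 0.0237 0.0067] n 1 per row [0.0018 0.0237 0.0067]
shift [ 0.0061 -0.0407  0.1492] n 3 per [ 0.002  -0.0136  0.0497]
```

Request:
apply_moves(increments=[[[0.002, 0.024, 0.007, 0, 0, 0, 0.0854], [0, 0, 0, 0.002, -0.013, 0.01, 0.0854], [0, 0, 0, 0.002, -0.014, 0.01, 0.0854], [0, 0, 0, 0.002, -0.014, 0.01, 0.0854], [0, 0, 0, 0, 0, 0.01, 0.0854], [0, 0, 0, 0, 0, 0, 0.0854]]])

```text
clock: 5.35
position: [0.5625, -0.0177, 0.1548]
tool_rot: [[-0.707, -0.0, 0.707], [-0.001, 1.0, -0.0], [-0.707, -0.001, -0.707]]
ft_force: [0.1, -0.1, 0.1]
grip_width: 1.001
grip_force: 0.0
```

Run:
```python
from h import *
o=monitor.get_obs();print(o['clock'],o['position'],o['tool_rot'],o['qpos'],o['ft_force'])
R=Rzy([0,1,0],[1,0,-1]);plan(R,[[.6255,-.0175,.091]])
```

```text
5.35 [ 0.5625 -0.0177  0.1548] [[-0.707  -0.0004  0.7073]
 [-0.0006  1.     -0.0001]
 [-0.7073 -0.0005 -0.707 ]] [ -6.5505  10.3053  -0.6284 144.7374 165.1275  20.4669 -80.9947] [ 0.1388 -0.0714  0.1258]
turn [-0.0001  0.0002  0.0006] n 1 per row [-0.0001  0.0002  0.0006]
shift [0.0006 0.0002 0.1086] n 2 per [0.0003 0.0001 0.0543]
```

Request:
apply_moves(increments=[[[0, 0, 0, 0, 0, 0.027, 0.0854], [0, 0, 0, 0, 0, 0.027, 0.0854], [0, 0, 0, 0, 0, 0.027, 0.0854], [0, 0, 0, 0, 0, 0.0275, 0.0854], [0, 0, 0, 0, 0, 0, 0.04], [0, 0, 0, 0, 0, 0, 0.0], [0, 0, 0, 0, 0, 0, 0.0], [0, 0, 0, 0, 0, 0, 0.0], [0, 0, 0, 0, 0, 0, 0.0]]], squeeze=60)

```text
clock: 6.48
position: [0.6392, -0.0168, 0.079]
tool_rot: [[-0.706, -0.003, 0.708], [-0.002, 1.0, 0.002], [-0.708, -0.0, -0.706]]
ft_force: [-0.2, 4.1, 3.4]
grip_width: 0.05
grip_force: 50.3
```

Request:
apply_moves(increments=[[[0, 0, 0, 0.01, 0, -0.01, 0.0], [0, 0, 0, 0.01, 0, -0.01, 0.0], [0, 0, 0, 0.01, 0, -0.01, 0.0], [0, 0, 0, 0.01, 0, -0.01, 0.0], [0, 0, 0, 0, 0, 0, 0.0]]])

```text
clock: 7.1
position: [0.5809, -0.0188, 0.0777]
tool_rot: [[-0.708, 0.0, 0.706], [-0.0, 1.0, -0.001], [-0.706, -0.001, -0.708]]
ft_force: [-0.0, 0.1, -0.0]
grip_width: 0.003
grip_force: 0.0
```

Run:
```python
from h import *
o=monitor.get_obs();print(o['clock'],o['position'],o['qpos'],o['ft_force'],o['wrist_torque'],o['grip_width'])
w=shot('wrist','w1.png');P=cloud(w);
t=shot('top');cv2.imwrite('pics/w1.png',np.hstack([cv2.resize(w['frame'],(400,300)),t['frame'][100:400,200:600]])[:,:,::-1])
```

```text
7.1 [ 0.5809 -0.0188  0.0777] [ -3.3194  24.6872  -3.9843 146.1539 169.5882  36.0646 -85.2746] [-0.0397  0.1334 -0.0097] [-0.0251  0.6844  0.0008] 0.003248215835716455
```

View pics/w1.png

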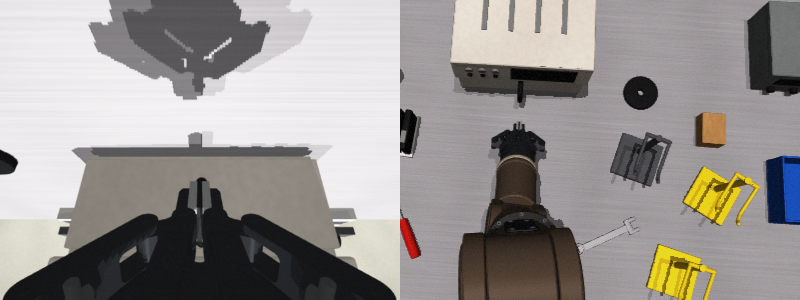

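The left half shows the shut fingers at (200,190) with the drawer still shut; in the top view the handle (520,92) is in place. The grip slipped off, so I'll remeasure the bar.

Run:
```python
from h import *
print('gd',robot.grip_depth)
for n in('scene','top'):
    p=shot(n);P=cloud(p);P=P[(abs(P[:,0]-.64)<.05)&(abs(P[:,1]+.016)<.02)&(P[:,2]>.02)&(P[:,2]<.13)]
    P=P[P[:,0]>.60]
    for z in np.arange(.03,.13,.01):
        q=P[(P[:,2]>=z)&(P[:,2]<z+.01)]
        if len(q):print(n,round(z,3),len(q),'x',np.percentile(q[:,0],[0,10,50,90,100]),'y',q[:,1].min(),q[:,1].max())
    for r in spotter.place_of('drawer_handle',p)[:1]:print(r['confidence'],r['pixel'],atz(p,r['pixel'],.091))
    for r in spotter.trace('drawer_handle',p)[:1]:
        m=r['mask'];print(m.sum(),r['confidence']);
```

```text
gd 0.0187
scene 0.03 1 x [0.6758 0.6758 0.6758 0.6758 0.6758] y -0.015586422781177944 -0.015586422781177944
scene 0.05 2 x [0.6307 0.6309 0.632  0.633  0.6333] y -0.012970961960880545 -0.01127405378785451
scene 0.06 30 x [0.6389 0.6419 0.6546 0.6657 0.6683] y -0.02273543391418642 -0.00810612594616722
scene 0.07 15 x [0.6261 0.6271 0.6493 0.6654 0.6691] y -0.019286348149692434 -0.009224706849830677
scene 0.08 5 x [0.6257 0.6281 0.6346 0.6405 0.6441] y -0.012598981414049248 -0.0089689060034428
scene 0.09 5 x [0.6253 0.6256 0.6276 0.6332 0.6345] y -0.015787104919610884 -0.00845864902756932
scene 0.1 6 x [0.6265 0.6269 0.6276 0.6323 0.6337] y -0.01760133605933345 -0.008559402483128586
scene 0.11 17 x [0.6265 0.6291 0.6468 0.6581 0.6605] y -0.022655151889786285 -0.009481240943256308
scene 0.12 31 x [0.6279 0.6298 0.6411 0.6558 0.6609] y -0.020595186239630747 -0.007449714523867668
0.61 [283.3, 239.2] [ 0.6402 -0.0107  0.091 ]
126 0.73
top 0.03 13 x [0.6747 0.6751 0.6757 0.6771 0.6779] y -0.03437778952405918 0.002152495449994917
top 0.04 12 x [0.6757 0.6758 0.6761 0.6767 0.6772] y -0.034023
[... 156 characters left out ...]
268 0.6757 0.6767 0.6768] y -0.03582618020542683 0.0025472235785074324
top 0.07 17 x [0.6264 0.628  0.6753 0.677  0.678 ] y -0.0353050656190795 0.0026696618569093805
top 0.08 14 x [0.6262 0.6268 0.6753 0.6762 0.6766] y -0.03492086695438185 -0.00493460688546238
top 0.09 6 x [0.6257 0.6259 0.6269 0.6279 0.6285] y -0.022343299284917947 -0.012537670349732861
top 0.1 5 x [0.626  0.6262 0.6281 0.6287 0.6289] y -0.022127525307531103 -0.012191123585306711
top 0.11 17 x [0.6246 0.6258 0.6313 0.6528 0.6613] y -0.024120564083789882 -0.012026682542031838
top 0.12 69 x [0.6255 0.63   0.6431 0.6601 0.663 ] y -0.023627669219319067 -0.011412869047941029
0.62 [320.0, 197.1] [ 0.6315 -0.0198  0.091 ]
984 0.62
```

Run:
```python
from h import *
R=Rzy([0,1,0],[1,0,-1]);plan(R,[[.571,-.0165,.1525],[.6375,-.0165,.086]])
```

```text
turn [-0.0004  0.0004  0.0004] n 1 per row [-0.0004  0.0004  0.0004]
shift [-0.0443  0.0021 -0.0419] n 2 per [-0.0221  0.001  -0.0209]
shift [-0.     0.     0.094] n 2 per [-0.     0.     0.047]
```

Request:
apply_moves(increments=[[[0, 0, 0, -0.022, 0.001, -0.021, 0.04], [0, 0, 0, -0.022, 0.001, -0.021, 0.04], [0, 0, 0, 0, 0, 0, 0.04], [0, 0, 0, 0, 0, 0.02, 0.04], [0, 0, 0, 0, 0, 0.02, 0.04], [0, 0, 0, 0, 0, 0.02, 0.04], [0, 0, 0, 0, 0, 0.02, 0.04], [0, 0, 0, 0, 0, 0.014, 0.04], [0, 0, 0, 0, 0, 0, 0.04]]])

```text
clock: 8.62
position: [0.6502, -0.0166, 0.0711]
tool_rot: [[-0.708, 0.0, 0.706], [-0.0, 1.0, -0.0], [-0.706, -0.001, -0.708]]
ft_force: [0.5, -0.0, 1.4]
grip_width: 0.462
grip_force: 0.0
```

Request:
apply_moves(increments=[[[0, 0, 0, 0, 0, 0, 0.02], [0, 0, 0, 0, 0, 0, 0.01], [0, 0, 0, 0, 0, 0, 0.005], [0, 0, 0, 0, 0, 0, 0.0], [0, 0, 0, 0, 0, 0, 0.0]]], squeeze=60)

```text
clock: 9.25
position: [0.6505, -0.0167, 0.0729]
tool_rot: [[-0.706, 0.0, 0.708], [-0.0, 1.0, -0.0], [-0.708, -0.001, -0.706]]
ft_force: [-2.7, -1.1, 2.5]
grip_width: 0.11
grip_force: 58.7
```

Request:
apply_moves(increments=[[[0, 0, 0, 0.004, 0, -0.004, 0.0], [0, 0, 0, 0.006, 0, -0.006, 0.0], [0, 0, 0, 0.008, 0, -0.008, 0.0], [0, 0, 0, 0.008, 0, -0.008, 0.0]]])

```text
clock: 9.75
position: [0.613, -0.0168, 0.0729]
tool_rot: [[-0.706, 0.0, 0.708], [-0.0, 1.0, -0.001], [-0.708, -0.001, -0.706]]
ft_force: [2.1, -1.7, 2.4]
grip_width: 0.103
grip_force: 59.2
```

Run:
```python
from h import *
o=monitor.get_obs();print(o['clock'],o['position'],o['qpos'],o['ft_force'],o['wrist_torque'],o['grip_width'],o['grip_force'])
P=cloud(shot('top'));P=P[(abs(P[:,1]+.016)<.1)&(P[:,2]<.11)&(P[:,2]>.03)&(P[:,0]>.5)];print(np.histogram(P[:,0],np.arange(.5,.7,.01)))
```

```text
9.75 [ 0.613  -0.0168  0.0729] [ -3.3539  26.6166  -3.6245 142.2405 169.5537  34.2347 -84.8421] [ 2.1363 -1.7232  2.4392] [-0.1871 -0.0525 -0.2148] 0.10275489391536649 59.151790738105774
(array([  0,   0,   0,   0,   0,   0,   1,   1,  25,  22,   0,   2,   0,
       490, 173,   0,   0,  26, 106]), array([0.5 , 0.51, 0.52, 0.53, 0.54, 0.55, 0.56, 0.57, 0.58, 0.59, 0.6 ,
       0.61, 0.62, 0.63, 0.64, 0.65, 0.66, 0.67, 0.68, 0.69]))
```

Request:
apply_moves(increments=[[[0, 0.09, 0, 0.0138, 0, -0.0096, 0.0], [0, 0.09, 0, 0.0146, 0, -0.0086, 0.0], [0, 0.09, 0, 0.0153, 0, -0.0075, 0.0], [0, 0.09, 0, 0.0159, 0, -0.0063, 0.0], [0, 0.09, 0, 0.0164, 0, -0.005, 0.0]]])

```text
clock: 10.42
position: [0.5637, -0.0267, 0.0639]
tool_rot: [[-0.875, 0.013, 0.484], [-0.001, 1.0, -0.027], [-0.485, -0.024, -0.874]]
ft_force: [1.0, -0.6, 0.5]
grip_width: -0.004
grip_force: 0.0
```

Run:
```python
from h import *
o=monitor.get_obs();print(o['clock'],o['position'],o['qpos'],o['ft_force'],o['grip_width'],o['grip_force'])
R=np.array(o['tool_rot']);print('bar pt',o['position']-R[:,2]*.026,'-x in tool',R.T@[-1,0,0])
```

```text
10.425 [ 0.5637 -0.0267  0.0639] [ -0.6818  20.1621  -6.1207 134.8816 119.5907   7.5013 -34.3934] [ 1.0215 -0.6082  0.4772] -0.0038160578226249763 0.0
bar pt [ 0.5511 -0.026   0.0866] -x in tool [ 0.8747 -0.0128 -0.4845]
```

Request:
apply_moves(increments=[[[0, 0, 0, 0, 0, -0.03, 0.04], [0, 0, 0, 0.02, 0, -0.04, 0.04], [0, 0, 0, 0.02, 0, -0.04, 0.04], [0, 0.15, 0, 0, 0, 0, 0.04], [0, 0.15, 0, 0, 0, 0, 0.04], [0, 0.15, 0, 0, 0, 0, 0.04], [0, 0, 0, 0, 0, 0, 0.04], [0, 0, 0, 0, 0, 0, 0.04]]])

```text
clock: 11.42
position: [0.5246, -0.0534, 0.1133]
tool_rot: [[-0.964, 0.053, 0.262], [0.028, 0.995, -0.098], [-0.266, -0.087, -0.96]]
ft_force: [0.3, 0.0, -0.3]
grip_width: 0.465
grip_force: 0.0
```

Run:
```python
from h import *
o=monitor.get_obs();print(o['clock'],o['position'],o['tool_rot'],o['qpos'])
s=shot('scene');t=shot('top');w=shot('wrist')
cv2.imwrite('pics/w2.png',np.hstack([cv2.resize(w['frame'],(400,300)),t['frame'][100:400,200:600]])[:,:,::-1])
for n,p in(('s',s),('t',t),('w',w)):
    P=cloud(p);P=P[(abs(P[:,1]+.016)<.02)&(P[:,2]<.115)&(P[:,2]>.07)&(P[:,0]>.5)&(P[:,0]<.7)];print(n,np.histogram(P[:,0],np.arange(.5,.7,.01))[0])
    for r in spotter.place_of('drawer_handle',p)[:2]:print(n,r['confidence'],r['pixel'],atz(p,r['pixel'],.091))
```

```text
11.425 [ 0.5246 -0.0534  0.1133] [[-0.9636  0.0528  0.2622]
 [ 0.0279  0.9948 -0.0979]
 [-0.266  -0.087  -0.96  ]] [ 13.3266  15.8592 -22.1148 123.1978  27.3411  30.2778  58.0264]
s [ 0  0  0  0  0  0 15  8  7  5  8 12  0  0  0  0  0  0  0]
s 0.67 [306.7, 243.1] [ 0.5674 -0.0183  0.091 ]
s 0.26 [282.6, 358.0] [0.5371 0.3374 0.091 ]
t [ 0  0  0  0  0  0  0  0  0  0  4 51  0  0  0  0  0  0  0]
t 0.58 [320.2, 222.6] [ 0.5668 -0.0241  0.091 ]
t 0.39 [439.3, 191.7] [ 0.6643 -0.3148  0.091 ]
w [  0   0   0   0   0   0 138   0   0   0   0 874   0   0   0   0   0   0
   0]
```

View pics/w2.png

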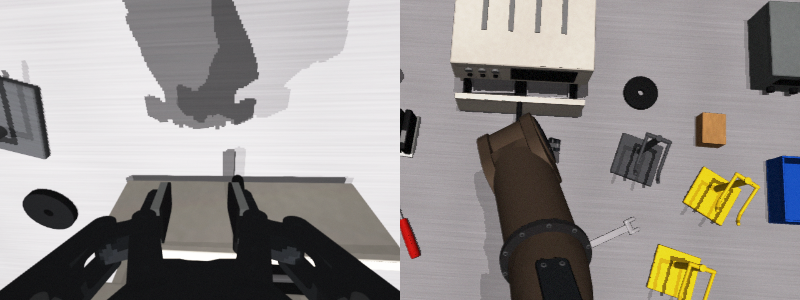

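The drawer is about 60 mm open (plate front near x=0.614); the fingers came off while crossing the wrist singularity. I'll regrip nearly upright.

Run:
```python
from h import *
a=np.radians(12);R=Rzy([0,1,0],[np.sin(a),0,-np.cos(a)]);plan(R,[[.53,-.017,.19]])
```

```text
turn [-0.096   0.058  -0.0295] n 1 per row [-0.096   0.058  -0.0295]
shift [-0.0203  0.0354 -0.0542] n 2 per [-0.0102  0.0177 -0.0271]
```

Request:
apply_moves(increments=[[[0, 0, 0, 0, 0, -0.03, 0.04], [0, 0, 0, 0, 0, -0.03, 0.04], [-0.048, 0.029, -0.015, 0, 0, 0, 0.04], [-0.048, 0.029, -0.015, -0.01, 0.018, 0, 0.04], [0, 0, 0, -0.01, 0.018, 0, 0.04], [0, 0, 0, 0, 0, 0, 0.04]]])

```text
clock: 12.48
position: [0.5307, -0.0097, 0.1758]
tool_rot: [[-0.978, -0.002, 0.209], [-0.002, 1.0, 0.001], [-0.209, 0.001, -0.978]]
ft_force: [0.1, 0.3, -0.4]
grip_width: 0.469
grip_force: 0.0
```

Run:
```python
from h import *
o=monitor.get_obs();print(o['clock'],o['position'],o['tool_rot'],o['qpos'])
for n in('top','wrist','scene'):
    P=cloud(shot(n));P=P[(abs(P[:,1]+.016)<.015)&(P[:,2]<.122)&(P[:,2]>.07)&(P[:,0]>.54)&(P[:,0]<.63)]
    q=P[(P[:,2]<.11)&(P[:,2]>.072)&(P[:,0]<.585)];f=P[P[:,0]>.6]
    print(n,len(q),np.percentile(q[:,0],[0,5,50,95]) if len(q) else'',(q[:,1].min(),q[:,1].max()) if len(q) else'','plate',len(f),np.median(f[:,0]) if len(f) else '')
a=np.radians(12);R=Rzy([0,1,0],[np.sin(a),0,-np.cos(a)]);plan(R,[[.53,-.017,.19],[.567,-.017,.19],[.567,-.017,.088]])
```

```text
12.475 [ 0.5307 -0.0097  0.1758] [[-0.978  -0.0018  0.2086]
 [-0.0016  1.      0.001 ]
 [-0.2086  0.0007 -0.978 ]] [ 18.3903  13.319  -28.1197 114.6211  11.8522  42.1855  73.6601]
top 0   plate 0 
wrist 395 [0.5607 0.5614 0.5625 0.5657] (np.float64(-0.024028568569038348), np.float64(-0.0116917111436311)) plate 807 0.6120816770010488
scene 20 [0.561  0.5611 0.5672 0.5804] (np.float64(-0.014835324834638008), np.float64(-0.007282671657522721)) plate 43 0.6105954199725726
turn [-0.0003 -0.0008 -0.0002] n 1 per row [-0.0003 -0.0008 -0.0002]
shift [-0.0035 -0.0055  0.0047] n 1 per [-0.0035 -0.0055  0.0047]
shift [-0.0362  0.      0.0077] n 1 per [-0.0362  0.      0.0077]
shift [0.0212 0.     0.0998] n 2 per [0.0106 0.     0.0499]
```

Request:
apply_moves(increments=[[[0, 0, 0, -0.02, -0.004, 0.006, 0.04], [0, 0, 0, -0.02, -0.0035, 0.006, 0.04], [0, 0, 0, 0.004, 0, 0.025, 0.04], [0, 0, 0, 0.004, 0, 0.025, 0.04], [0, 0, 0, 0.004, 0, 0.025, 0.04], [0, 0, 0, 0.009, 0, 0.025, 0.04], [0, 0, 0, 0, 0, 0, 0.03], [0, 0, 0, 0, 0, 0, 0.02], [0, 0, 0, 0, 0, 0, 0.01], [0, 0, 0, 0, 0, 0, 0.0], [0, 0, 0, 0, 0, 0, 0.0]]], squeeze=80)

```text
clock: 14.0
position: [0.5732, -0.0169, 0.0715]
tool_rot: [[-0.978, -0.001, 0.21], [-0.001, 1.0, 0.002], [-0.21, 0.002, -0.978]]
ft_force: [-1.6, 5.9, 3.4]
grip_width: 0.119
grip_force: 78.0
```

Request:
apply_moves(increments=[[[0, 0, 0, 0.005, 0, -0.001, 0.0], [0, 0, 0, 0.01, 0, -0.002, 0.0], [0, 0, 0, 0.012, 0, -0.0025, 0.0], [0, 0, 0, 0.012, 0, -0.0025, 0.0], [0, 0, 0, 0.012, 0, -0.0025, 0.0]]])

```text
clock: 14.62
position: [0.5218, -0.0171, 0.0715]
tool_rot: [[-0.977, -0.001, 0.212], [-0.001, 1.0, 0.002], [-0.212, 0.002, -0.977]]
ft_force: [3.3, 5.6, 2.7]
grip_width: 0.123
grip_force: 78.7
```

Request:
apply_moves(increments=[[[0, 0, 0, 0.0115, 0, -0.0025, 0.0], [0, 0, 0, 0.0115, 0, -0.0025, 0.0], [0, 0, 0, 0.0115, 0, -0.0025, 0.0], [0, 0, 0, 0.0115, 0, -0.0025, 0.0], [0, 0, 0, 0.0115, 0, -0.0025, 0.0], [0, 0, 0, 0.009, 0, -0.002, 0.0], [0, 0, 0, 0, 0, 0, 0.0]]])

```text
clock: 15.5
position: [0.4531, -0.0175, 0.0715]
tool_rot: [[-0.977, -0.001, 0.211], [-0.001, 1.0, 0.001], [-0.211, 0.001, -0.977]]
ft_force: [-1.0, 5.6, 5.8]
grip_width: 0.122
grip_force: 80.5
```

Request:
apply_moves(increments=[[[0, 0, 0, 0, 0, 0, 0.04], [0, 0, 0, 0, 0, 0, 0.04], [0, 0, 0, 0, 0, -0.03, 0.04], [0, 0, 0, 0, 0, -0.04, 0.04], [0, 0, 0, 0, 0, -0.05, 0.04], [0, 0, 0, 0, 0, -0.05, 0.04], [0, 0, 0, 0, 0, -0.05, 0.04], [0, 0, 0, 0, 0, 0, 0.04]]])

```text
clock: 16.5
position: [0.4079, -0.0188, 0.2891]
tool_rot: [[-0.977, 0.001, 0.215], [0.001, 1.0, -0.001], [-0.215, -0.001, -0.977]]
ft_force: [0.3, 0.6, -0.3]
grip_width: 0.47
grip_force: 0.0
```

Run:
```python
from h import *
o=monitor.get_obs();print(o['clock'],o['position'],o['tool_rot'],o['qpos'],o['ft_force'])
s=shot('scene');t=shot('top');w=shot('wrist')
big=cv2.resize(t['frame'][130:290,240:400],(300,300),interpolation=2)
cv2.imwrite('pics/w3.png',np.hstack([cv2.resize(w['frame'],(400,300)),big])[:,:,::-1])
for n,p in(('s',s),('t',t),('w',w)):
  for l in('basket','basket_bail','tray','drawer_handle'):
    for r in spotter.place_of(l,p)[:2]:print(n,l,round(r['confidence'],2),r['pixel'],pt(p,r['pixel']),atz(p,r['pixel'],.11))
  P=cloud(p);P=P[(P[:,0]>.44)&(P[:,0]<.66)&(abs(P[:,1]+.016)<.14)]
  q=P[(P[:,2]>.1)&(P[:,2]<.118)&(P[:,0]>.505)];q=q[q[:,0]<.63]
  if len(q)>10:print(n,'bail pts',len(q),cv2.minAreaRect(q[:,:2].astype(np.float32)*1000),np.percentile(q[:,2],[50,95]))
```

```text
16.5 [ 0.4079 -0.0188  0.2891] [[-0.9767  0.0015  0.2146]
 [ 0.0012  1.     -0.0014]
 [-0.2146 -0.0012 -0.9767]] [ 28.7157  -6.887  -29.9926 117.0115  -3.6394  56.6086  90.1261] [ 0.3306  0.6379 -0.3332]
s basket 0.89 [300.3, 271.9] [0.559 0.079 0.106] [0.5586 0.0801 0.11  ]
s basket 0.4 [341.5, 115.0] [ 0.586  -0.5028  0.0433] [ 0.5784 -0.465   0.11  ]
s basket_bail 0.89 [302.2, 264.7] [0.559  0.0579 0.1133] [0.5594 0.057  0.11  ]
s tray 0.74 [315.7, 229.2] [ 0.5597 -0.0917  0.0252] [ 0.5513 -0.0629  0.11  ]
s drawer_handle 0.64 [344.4, 254.1] [ 0.4461 -0.0097  0.1103] [ 0.4461 -0.0098  0.11  ]
s bail pts 77 ((554.0156860351562, 44.438255310058594), (109.92497253417969, 51.79388427734375), 61.46443557739258) [0.1096 0.1161]
t basket 0.71 [290.0, 229.5] [0.5595 0.0517 0.0254] [0.5405 0.0476 0.11  ]
t basket_bail 0.7 [289.4, 220.6] [0.5621 0.0506 0.1113] [0.5624 0.0506 0.11  ]
t basket_bail 0.22 [437.2, 251.4] [ 0.5264 -0.3279  0.0238] [ 0.5094 -0.3063  0.11  ]
t tray 0.81 [342.3, 232.4] [ 0.5618 -0.0835  0.0193] [ 0.5414 -0.0782  0.11  ]
t tray 0.31 [288.5, 230.0] [0.5583 0.0555 0.0239] [0.5391 0.0511 0.11  ]
t drawer_handle 0.63 [315.1, 269.7] [ 0.3622 -0.0137  0.6959] [ 0.4471 -0.0184  0.11  ]
t bail pts 124 ((561.2428588867188, 51.74123764038086), (7.343997478485107, 97.02375030517578), 3.0684542655944824) [0.1095 0.113 ]
w basket 0.67 [369.1, 263.8] [0.4976 0.033  0.1256] [0.5077 0.0356 0.11  ]
w basket_bail 0.7 [381.8, 303.6] [0.3859 0.0055 0.328 ] [0.5633 0.0543 0.11  ]
w tray 0.62 [268.1, 264.0] [ 0.4975 -0.0728  0.1258] [ 0.5077 -0.0755  0.11  ]
w drawer_handle 0.79 [322.2, 209.1] [ 0.4421 -0.0161  0.1098] [ 0.442  -0.0161  0.11  ]
w bail pts 408 ((561.3482055664062, 51.32362365722656), (8.128008842468262, 98.80988311767578), 2.1495330333709717) [0.1099 0.1121]
```

View pics/w3.png

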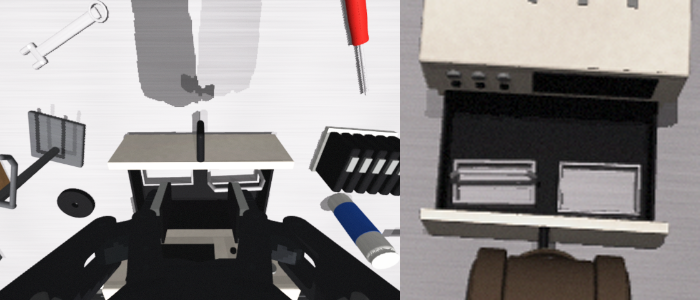

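The basket with the arched bail is in the drawer's left half (crop px 495,180), the tray in the right (600,188). Bail centre is about (0.561, 0.0515), yaw about 2.6°, bar axis at z≈0.109.

Run:
```python
from h import *
for s in(1,-1):
    R=Rzy([s*1,s*.045,0],[0,0,-1]);plan(R,[[.561,.0515,.22],[.561,.0515,.109]])
```

```text
turn [0.16   0.1663 1.5195] n 9 per row [0.0178 0.0185 0.1688]
shift [0.0629 0.1577 0.0842] n 4 per [0.0157 0.0394 0.0211]
shift [0.    0.    0.111] n 2 per [0.     0.     0.0555]
turn [-0.1683  0.162  -1.6096] n 9 per row [-0.0187  0.018  -0.1788]
shift [-0.0629 -0.1577  0.0842] n 4 per [-0.0157 -0.0394  0.0211]
shift [0.    0.    0.111] n 2 per [0.     0.     0.0555]
```

Request:
apply_moves(increments=[[[0, 0, 0.1, 0, 0, 0, 0.04], [0, 0, 0, 0, 0, 0, 0.04]]])

```text
clock: 17.5
position: [0.4063, -0.0185, 0.2854]
tool_rot: [[-0.973, 0.098, 0.208], [0.1, 0.995, 0.001], [-0.207, 0.021, -0.978]]
ft_force: [0.3, -0.6, -0.1]
grip_width: 0.465
grip_force: 0.0
```

Run:
```python
from h import *
print(monitor.get_obs()['qpos'])
for s in(1,-1):
    R=Rzy([s*1,s*.045,0],[0,0,-1]);plan(R,[[.561,.0515,.22],[.561,.0515,.109]])
```

```text
[ 29.2991  -6.5993 -30.5925 117.2319  -3.6888  56.4962  84.5099]
turn [0.1661 0.1565 1.4203] n 8 per row [0.0208 0.0196 0.1775]
shift [0.0629 0.1577 0.0844] n 4 per [0.0157 0.0394 0.0211]
shift [0.    0.    0.111] n 2 per [0.     0.     0.0555]
turn [-0.1628  0.1728 -1.7087] n 10 per row [-0.0163  0.0173 -0.1709]
shift [-0.0629 -0.1577  0.0844] n 4 per [-0.0157 -0.0394  0.0211]
shift [0.    0.    0.111] n 2 per [0.     0.     0.0555]
```

Request:
apply_moves(increments=[[[0.021, 0.02, 0.1775, 0, 0, 0, 0.04], [0.021, 0.02, 0.1775, 0, 0, 0, 0.04], [0.021, 0.02, 0.1775, 0, 0, 0, 0.04], [0.021, 0.02, 0.1775, 0, 0, 0, 0.04], [0.021, 0.02, 0.1775, 0, 0, 0, 0.04], [0.021, 0.02, 0.1775, 0, 0, 0, 0.04], [0.021, 0.02, 0.1775, 0, 0, 0, 0.04], [0.021, 0.02, 0.1775, 0, 0, 0, 0.04], [0, 0, 0, 0.016, 0.0395, 0.015, 0.04], [0, 0, 0, 0.016, 0.0395, 0.015, 0.04], [0, 0, 0, 0.016, 0.0395, 0.015, 0.04], [0, 0, 0, 0.015, 0.0395, 0.015, 0.04], [0, 0, 0, 0, 0, 0, 0.04]]])

```text
clock: 19.12
position: [0.5622, 0.053, 0.2227]
tool_rot: [[-0.049, 0.999, -0.006], [0.999, 0.049, 0.003], [0.003, -0.006, -1.0]]
ft_force: [-0.2, 0.7, -0.0]
grip_width: 0.469
grip_force: 0.0
```

Run:
```python
from h import *
o=monitor.get_obs();print(o['clock'],o['position'],o['qpos'])
for n in('top','wrist','scene'):
  P=cloud(shot(n));q=P[(abs(P[:,2]-.109)<.0075)&(P[:,0]>.525)&(P[:,0]<.6)&(abs(P[:,1]-.05)<.09)]
  if len(q)>10:print(n,len(q),cv2.minAreaRect(q[:,:2].astype(np.float32)*1000),np.percentile(q[:,2],[50,95]),np.median(q,0))
R=Rzy([1,.045,0],[0,0,-1]);plan(R,[[.561,.0515,.109]])
```

```text
19.125 [0.5622 0.053  0.2227] [ 16.516   23.2421 -37.5896  94.5334  14.7848  67.6552 -21.7746]
top 21 ((558.589111328125, 91.2767105102539), (17.587724685668945, 7.247409343719482), 84.57109069824219) [0.1086 0.1128] [0.559  0.0902 0.1086]
wrist 1033 ((562.5353393554688, 53.73818588256836), (7.45959997177124, 98.03070068359375), 2.956695318222046) [0.1111 0.1125] [0.5625 0.0598 0.1111]
scene 72 ((561.4308471679688, 55.87786102294922), (8.139690399169922, 95.78993225097656), 2.789787530899048) [0.1099 0.1141] [0.5611 0.0553 0.1099]
turn [-0.0041 -0.0012  0.0009] n 1 per row [-0.0041 -0.0012  0.0009]
shift [0.0001 0.0004 0.1349] n 3 per [0.     0.0001 0.045 ]
```

Request:
apply_moves(increments=[[[-0.004, 0, 0, 0, 0, 0.027, 0.04], [0, 0, 0, 0, 0, 0.027, 0.04], [0, 0, 0, 0, 0, 0.027, 0.04], [0, 0, 0, 0, 0, 0.027, 0.04], [0, 0, 0, 0, 0, 0.0265, 0.04], [0, 0, 0, 0, 0, 0, 0.03], [0, 0, 0, 0, 0, 0, 0.015], [0, 0, 0, 0, 0, 0, 0.0], [0, 0, 0, 0, 0, 0, 0.0], [0, 0, 0, 0, 0, 0, 0.0]]], squeeze=70)

```text
clock: 20.52
position: [0.5612, 0.0518, 0.0907]
tool_rot: [[-0.045, 0.999, 0.001], [0.999, 0.045, 0.001], [0.001, 0.001, -1.0]]
ft_force: [-0.3, -0.4, -0.5]
grip_width: -0.003
grip_force: 0.0
```

Request:
apply_moves(increments=[[[0, 0, 0, 0, 0, -0.01, 0.0], [0, 0, 0, 0, 0, -0.02, 0.0], [0, 0, 0, 0, 0, -0.03, 0.0], [0, 0, 0, 0, 0, -0.03, 0.0], [0, 0, 0, 0, 0, -0.03, 0.0], [0, 0, 0, 0, 0, -0.03, 0.0], [0, 0, 0, 0, 0, 0, 0.0], [0, 0, 0, 0, 0, 0, 0.0]]])

```text
clock: 21.52
position: [0.5607, 0.0515, 0.2402]
tool_rot: [[-0.045, 0.999, 0.0], [0.999, 0.045, 0.001], [0.001, 0.0, -1.0]]
ft_force: [0.4, -0.5, 0.1]
grip_width: -0.002
grip_force: 0.0
```

Run:
```python
from h import *
o=monitor.get_obs();print(o['clock'],o['position'],o['qpos'],o['ft_force'],o['grip_width'])
R0=np.array(o['tool_rot']);s=shot('scene');t=shot('top');w=shot('wrist')
big=cv2.resize(t['frame'][130:290,240:400],(300,300),interpolation=2)
cv2.imwrite('pics/w4.png',np.hstack([cv2.resize(w['frame'],(400,300)),big])[:,:,::-1])
P=cloud(w);L=(P-o['position'])@R0
m=(abs(L[:,0])<.075)&(abs(L[:,1])<.05)&(L[:,2]>-.03)&(L[:,2]<.065);L=L[m]
print(len(L));print('z hist',np.histogram(L[:,2],np.arange(-.03,.066,.005)))
q=L[(L[:,2]<-.008)&(abs(L[:,0])>.014)];print('bail',len(q),q.min(0) if len(q) else'',q.max(0) if len(q) else '',cv2.minAreaRect(q[:,:2].astype(np.float32)*1000) if len(q)>5 else '')
c=L[(abs(L[:,2]-.037)<.006)];print('rim',len(c),c.min(0),c.max(0))
a=np.radians(-16.9);X=np.array([np.cos(a),np.sin(a),0]);R=Rzy(X,[0,0,-1])
seat=np.array([.461,-.313,.173])
plan(R,[np.r_[(seat-.13*X)[:2],.27],np.r_[(seat-.13*X)[:2],.207],np.r_[seat[:2],.207],seat])
```

```text
21.525 [0.5607 0.0515 0.2402] [ 17.0051  22.0846 -37.9474  93.5777  14.2437  69.2442 -21.4117] [ 0.402  -0.5004  0.1437] -0.0019319423123810126
0
z hist (array([0, 0, 0, 0, 0, 0, 0, 0, 0, 0, 0, 0, 0, 0, 0, 0, 0, 0, 0]), array([-0.03 , -0.025, -0.02 , -0.015, -0.01 , -0.005,  0.   ,  0.005,
        0.01 ,  0.015,  0.02 ,  0.025,  0.03 ,  0.035,  0.04 ,  0.045,
        0.05 ,  0.055,  0.06 ,  0.065]))
bail 0   Traceback (most recent call last):
  File "<stdin>", line 10, in <module>
    return umr_minimum(a, axis, None, out, keepdims, initial, where)
ValueError: zero-size array to reduction operation minimum which has no identity
```

View pics/w4.png

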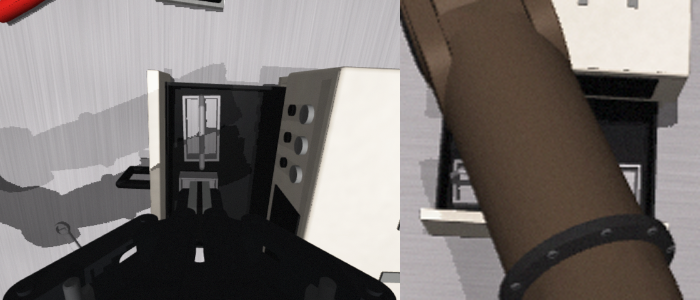

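The grasp came up empty: the basket is still in the drawer at left-image px (202,130) and the shut fingertips are at (200,180). I'll check where the fingertips really lie relative to the TCP.

Run:
```python
from h import *
o=monitor.get_obs();R0=np.array(o['tool_rot']);w=shot('wrist')
P=cloud(w);L=(P-o['position'])@R0;m=(abs(L[:,0])<.06)&(abs(L[:,1])<.06)
print(np.histogram(L[m][:,2],np.arange(-.2,.25,.01)))
K=w['K'];E=w['extrinsics']
for z in(0,-.019,-.03,-.05):
    p=E[:3,:3].T@(o['position']+R0[:,2]*z-E[:3,3]);print(z,'px',K[0,2]+K[0,0]*p[0]/-p[2],K[1,2]-K[1,1]*p[1]/-p[2],'depth',-p[2])
print('depth col',w['depth'][230:400:8,320])
q=P[(abs(P[:,2]-.109)<.009)&(abs(P[:,0]-.56)<.03)&(abs(P[:,1]-.05)<.09)];print('bail',len(q),cv2.minAreaRect(q[:,:2].astype(np.float32)*1000) if len(q)>5 else '',np.percentile(q[:,2],[5,50,95]) if len(q) else '')
# tip height through scene+top
for n in('scene','top'):
    P=cloud(shot(n));q=P[(abs(P[:,0]-.56)<.03)&(abs(P[:,1]-.05)<.03)];q=q[q[:,2]>.13];print(n,len(q),np.percentile(q[:,2],[0,5,50]) if len(q) else '')
```

```text
(array([    0,     0,     0,     0,     0,     0,     0,  3977, 18109,
       15186,  8419,  8602,  3405,  1122,   961,   804,   391,     0,
           0,     0,     0,     0,     0,     0,     0,     0,     0,
           0,     0,     0,     0,  1262,  1086,   377,   283,   233,
         775,   173,  1359,   400,   342,  7983,     1,     0]), array([-0.2 , -0.19, -0.18, -0.17, -0.16, -0.15, -0.14, -0.13, -0.12,
       -0.11, -0.1 , -0.09, -0.08, -0.07, -0.06, -0.05, -0.04, -0.03,
       -0.02, -0.01,  0.  ,  0.01,  0.02,  0.03,  0.04,  0.05,  0.06,
        0.07,  0.08,  0.09,  0.1 ,  0.11,  0.12,  0.13,  0.14,  0.15,
        0.16,  0.17,  0.18,  0.19,  0.2 ,  0.21,  0.22,  0.23,  0.24]))
0 px 318.9519840135887 282.2393793035059 depth 0.18571052144536235
-0.019 px 318.92446963868855 298.4571611141528 depth 0.16756134548173057
-0.03 px 318.9056337358371 309.5595962506321 depth 0.15705392781857536
-0.05 px 318.8640352656267 334.07895807431186 depth 0.13794953206738403
depth col [0.3111 0.3121 0.316  0.3169 0.3198 0.3397 0.4062 0.3897 0.1461 0.1397
 0.133  0.1283 0.1227 0.1205 0.1219 0.1219 0.1226 0.1233 0.1242 0.1253
 0.4066 0.4985]
bail 960 ((562.6561889648438, 53.26884460449219), (7.359552383422852, 100.65369415283203), 2.7590062618255615) [0.1068 0.111  0.1126]
scene 826 [0.2677 0.3164 0.6766]
top 1579 [0.6604 0.6703 0.6777]
```

The shut fingertips lie about 30 mm behind the reported TCP: wrist depth gives z≈-0.03 in the tool frame, and the scene camera's lowest finger point is 0.268 against the TCP's 0.240. That explains both poor grips, so I'll go 30 mm deeper.

Request:
apply_moves(increments=[[[0, 0, 0, 0.001, 0.0015, 0, 0.04], [0, 0, 0, 0, 0, 0, 0.04], [0, 0, 0, 0, 0, 0.03, 0.04], [0, 0, 0, 0, 0, 0.04, 0.04], [0, 0, 0, 0, 0, 0.04, 0.04], [0, 0, 0, 0, 0, 0.03, 0.04], [0, 0, 0, 0, 0, 0.02, 0.04], [0, 0, 0, 0, 0, 0.018, 0.04], [0, 0, 0, 0, 0, 0, 0.03], [0, 0, 0, 0, 0, 0, 0.015], [0, 0, 0, 0, 0, 0, 0.0], [0, 0, 0, 0, 0, 0, 0.0], [0, 0, 0, 0, 0, 0, 0.0]]], squeeze=70)

```text
clock: 23.45
position: [0.5634, 0.0531, 0.0633]
tool_rot: [[-0.045, 0.999, 0.002], [0.999, 0.045, 0.002], [0.002, 0.003, -1.0]]
ft_force: [1.3, -0.5, 6.2]
grip_width: 0.06
grip_force: 68.9
```

Request:
apply_moves(increments=[[[0, 0, 0, 0, 0, -0.01, 0.0], [0, 0, 0, 0, 0, -0.02, 0.0], [0, 0, 0, 0, 0, -0.03, 0.0], [0, 0, 0, 0, 0, -0.03, 0.0], [0, 0, 0, 0, 0, -0.03, 0.0], [0, 0, 0, 0, 0, -0.03, 0.0], [0, 0, 0, 0, 0, 0, 0.0], [0, 0, 0, 0, 0, 0, 0.0]]])

```text
clock: 24.45
position: [0.5616, 0.0523, 0.2113]
tool_rot: [[-0.045, 0.999, -0.001], [0.999, 0.045, 0.001], [0.001, -0.001, -1.0]]
ft_force: [-0.2, -0.7, -3.6]
grip_width: 0.061
grip_force: 68.7
```

```bash
sed -i 's/^GD=.*/GD=.048/' h.py
python3 - <<'E'
from h import *
o=monitor.get_obs();print(o['clock'],o['position'],o['qpos'],o['ft_force'],o['wrist_torque'],o['grip_width'])
R0=np.array(o['tool_rot']);w=shot('wrist','w5.png')
P=cloud(w);L=(P-o['position'])@R0
q=L[(abs(L[:,2]+.048)<.012)&(L[:,0]>.015)&(L[:,0]<.06)&(abs(L[:,1])<.02)];print('bail',len(q),np.median(q,0),q.min(0),q.max(0))
c=L[(L[:,2]>-.01)&(L[:,2]<.055)&(abs(L[:,0])<.09)&(abs(L[:,1])<.07)];print('basket',len(c),c.min(0),c.max(0),np.histogram(c[:,2],np.arange(-.01,.056,.005))[0])
a=np.radians(-16.9);X=np.array([np.cos(a),np.sin(a),0]);R=Rzy(X,[0,0,-1])
seat=np.array([.461,-.313,.173])
plan(R,[np.r_[(seat-.13*X)[:2],.207],np.r_[seat[:2],.207],seat])
E
```

```text
24.45 [0.5616 0.0523 0.2113] [ 16.584   23.5711 -37.6705  95.8073  15.4334  65.9841 -22.5627] [-0.2202 -0.6596 -3.6309] [-0.0288 -0.0123 -0.0058] 0.0609925493124308
bail 1969 [ 0.0344 -0.0003 -0.0475] [ 0.015  -0.0042 -0.0502] [ 0.0512  0.0036 -0.036 ]
basket 12524 [-0.0401 -0.0306 -0.01  ] [0.0571 0.0297 0.04  ] [  20   17   15   37 3276  451  421  392  365 7529    1    0    0]
turn [-0.0021 -0.0008  0.3397] n 2 per row [-0.001  -0.0004  0.1699]
shift [-0.3787 -0.1199  0.052 ] n 7 per [-0.0541 -0.0171  0.0074]
shift [0.   0.13 0.  ] n 3 per [0.     0.0433 0.    ]
shift [0.    0.    0.034] n 1 per [0.    0.    0.034]
```

View pics/w5.png

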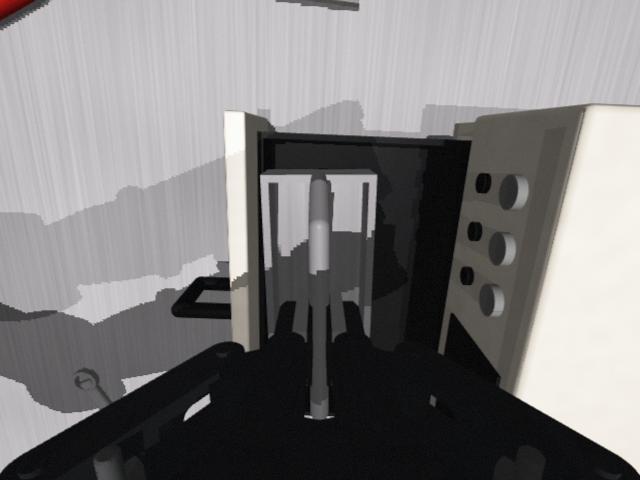

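Basket lifted cleanly, its bail (px 320,230) square between the pads. Now carrying it to a point in front of the dark stand.

Request:
apply_moves(increments=[[[0, 0, 0.085, 0, 0, 0, 0], [0, 0, 0.17, 0, 0, 0, 0], [0, 0, 0.085, 0, 0, 0, 0], [0, 0, 0, -0.02, -0.007, 0, 0], [0, 0, 0, -0.04, -0.015, 0, 0], [0, 0, 0, -0.04, -0.015, 0, 0], [0, 0, 0, -0.04, -0.015, 0, 0], [0, 0, 0, -0.04, -0.015, 0, 0], [0, 0, 0, -0.04, -0.015, 0, 0], [0, 0, 0, -0.04, -0.015, 0, 0], [0, 0, 0, -0.04, -0.015, 0, 0], [0, 0, 0, -0.04, -0.014, 0, 0], [0, 0, 0, -0.025, -0.009, 0, 0], [0, 0, 0, -0.014, -0.005, 0, 0], [0, 0, 0, 0, 0, 0.025, 0], [0, 0, 0, 0, 0, 0.025, 0], [0, 0, 0, 0, 0, 0, 0], [0, 0, 0, 0, 0, 0, 0]]])

```text
clock: 26.75
position: [0.3179, -0.2692, 0.1622]
tool_rot: [[0.291, 0.957, 0.0], [0.957, -0.291, 0.002], [0.002, -0.0, -1.0]]
ft_force: [-0.6, -1.0, -1.8]
grip_width: 0.064
grip_force: 68.5
```

```bash
sed -i 's/^GD=.*/GD=.046/' h.py
python3 - <<'E'
from h import *
from fitstand import fit
o=monitor.get_obs();print(o['clock'],o['position'],o['tool_rot'],o['qpos'],o['ft_force'],o['grip_width'])
R0=np.array(o['tool_rot']);s=shot('scene');t=shot('top');w=shot('wrist')
cv2.imwrite('pics/w6.png',np.hstack([cv2.resize(w['frame'],(400,300)),t['frame'][150:450,240:640]])[:,:,::-1])
for n,p in(('s',s),('t',t)):
    P=cloud(p);q=P[(abs(P[:,0]-.485)<.065)&(abs(P[:,1]+.318)<.06)];print(n,len(q),*fit(q))
P=cloud(w);L=(P-o['position'])@R0
b=L[(abs(L[:,2]+.048)<.012)&(L[:,0]>.015)&(L[:,0]<.06)&(abs(L[:,1])<.02)];print('bail',len(b),np.median(b,0),b.max(0))
c=L[(L[:,2]>-.01)&(L[:,2]<.055)&(abs(L[:,0])<.09)&(abs(L[:,1])<.07)];print('basket',len(c),c.min(0),c.max(0))
a=np.radians(-16.9);X=np.array([np.cos(a),np.sin(a),0]);R=Rzy(X,[0,0,-1])
seat=np.array([.461,-.313,.173]);plan(R,[np.r_[(seat-.13*X)[:2],.207],np.r_[seat[:2],.207],seat])
E
```

```text
26.75 [ 0.3179 -0.2692  0.1622] [[ 0.2907  0.9568  0.0002]
 [ 0.9568 -0.2907  0.0015]
 [ 0.0015 -0.0003 -1.    ]] [ 53.4887  10.0275 -23.1428 119.0629   4.889   51.8391  10.7357] [-0.6116 -1.0176 -1.8012] 0.0644836215167458
s 1504 [ 0.5272 -0.3323] -17.369501147085526 [ 0.4604 -0.3115] 0.0016269094075096193
t 2729 [ 0.5278 -0.335 ] -17.086205384147163 [ 0.4609 -0.3144] 0.0010173421401680853
bail 1982 [ 0.0345  0.0004 -0.0479] [ 0.0512  0.0043 -0.036 ]
basket 12520 [-0.0403 -0.0295 -0.0099] [0.0571 0.0307 0.0393]
turn [ 0.0012 -0.0009 -0.0001] n 1 per row [ 0.0012 -0.0009 -0.0001]
shift [-0.0003  0.0189  0.0016] n 1 per [-0.0003  0.0189  0.0016]
shift [0.   0.13 0.  ] n 3 per [0.     0.0433 0.    ]
shift [0.    0.    0.034] n 1 per [0.    0.    0.034]
```

View pics/w6.png

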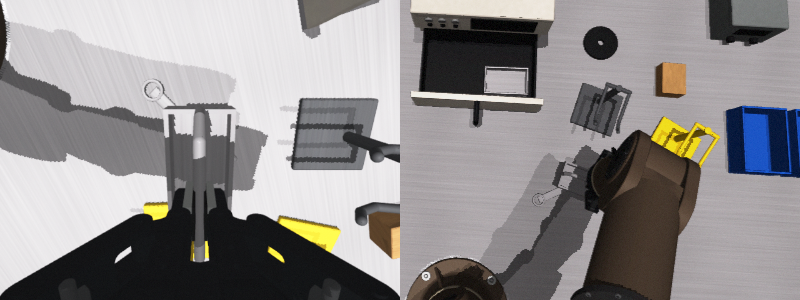

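Wrist view: the dark stand at (340,135) is straight ahead along tool y, and the yellow ones stay well aside. Advancing with the prongs between rim and bail.

Request:
apply_moves(increments=[[[0, 0, 0, -0.001, 0.015, 0.001, 0], [0, 0, 0, 0, 0.015, 0, 0], [0, 0, 0, 0, 0.015, 0, 0], [0, 0, 0, 0, 0.015, 0, 0], [0, 0, 0, 0, 0.015, 0, 0], [0, 0, 0, 0, 0.015, 0, 0], [0, 0, 0, 0, 0.015, 0, 0], [0, 0, 0, 0, 0.015, 0, 0], [0, 0, 0, 0, 0.015, 0, 0], [0, 0, 0, 0, 0.0135, 0, 0], [0, 0, 0, 0, 0, 0, 0], [0, 0, 0, 0, 0, 0, 0]]])

```text
clock: 28.4
position: [0.4595, -0.3131, 0.1606]
tool_rot: [[0.291, 0.957, -0.0], [0.957, -0.291, 0.002], [0.002, -0.001, -1.0]]
ft_force: [-0.7, 0.5, -2.7]
grip_width: 0.058
grip_force: 68.6
```

Run:
```python
from h import *
o=monitor.get_obs();print(o['clock'],o['position'],o['ft_force'],o['wrist_torque'],o['grip_width'])
R0=np.array(o['tool_rot']);w=shot('wrist');s=shot('scene')
cv2.imwrite('pics/w7.png',np.hstack([cv2.resize(w['frame'],(400,300)),cv2.resize(s['frame'][110:220,310:430],(327,300),interpolation=2)])[:,:,::-1])
P=cloud(w);L=(P-o['position'])@R0
q=L[(L[:,0]>.012)&(L[:,0]<.045)&(abs(L[:,1])<.09)&(L[:,2]>-.044)&(L[:,2]<.005)]
for y in np.arange(-.04,.09,.01):
    k=q[(q[:,1]>=y)&(q[:,1]<y+.01)]
    if len(k)>3:print('y',round(y,2),len(k),'x',np.percentile(k[:,0],[5,50,95]),'z',np.percentile(k[:,2],[5,50]))
```

```text
28.4 [ 0.4595 -0.3131  0.1606] [-0.7229  0.4793 -2.7075] [-0.0328  0.0334  0.0023] 0.05804552760272036
y -0.03 208 x [0.0238 0.0275 0.0301] z [-0.0298 -0.0282]
y -0.02 455 x [0.0238 0.0278 0.0302] z [-0.0277 -0.0205]
y -0.01 178 x [0.0231 0.0274 0.0302] z [-0.0406 -0.014 ]
y 0.0 183 x [0.0234 0.0275 0.0301] z [-0.0108 -0.0093]
y 0.01 356 x [0.0233 0.0273 0.03  ] z [-0.0126 -0.0108]
y 0.02 360 x [0.0233 0.0273 0.03  ] z [-0.0147 -0.0128]
y 0.03 376 x [0.023  0.0272 0.03  ] z [-0.0164 -0.0147]
y 0.04 392 x [0.0232 0.0272 0.0299] z [-0.0187 -0.0167]
y 0.05 405 x [0.0232 0.0273 0.0299] z [-0.0206 -0.0187]
y 0.06 556 x [0.0144 0.0259 0.0298] z [-0.0226 -0.0208]
y 0.07 749 x [0.0129 0.022  0.0302] z [-0.0249 -0.0235]
```

View pics/w7.png

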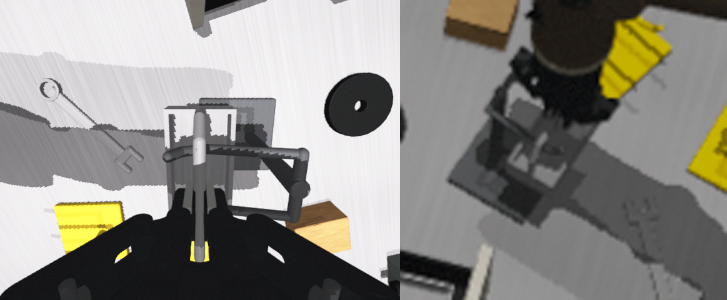

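The near prong (left image, 180–300,152) passes under the bail, and its dip sits right below the bar. The rest of the descent is 32.5 mm.

Request:
apply_moves(increments=[[[0, 0, 0, -0.001, 0.001, 0.008, 0], [0, 0, 0, 0, 0, 0.008, 0], [0, 0, 0, 0, 0, 0.008, 0], [0, 0, 0, 0, 0, 0.005, 0], [0, 0, 0, 0, 0, 0.0025, 0], [0, 0, 0, 0, 0, 0, 0], [0, 0, 0, 0, 0, 0, 0]]])

```text
clock: 29.38
position: [0.4618, -0.3148, 0.1303]
tool_rot: [[0.291, 0.957, 0.003], [0.957, -0.291, 0.0], [0.001, 0.002, -1.0]]
ft_force: [-0.1, -0.2, 6.3]
grip_width: 0.061
grip_force: 69.7
```

Request:
apply_moves(increments=[[[0, 0, 0, 0, 0, 0, 0.008], [0, 0, 0, 0, 0, 0, 0.012], [0, 0, 0, 0, 0, 0, 0.02], [0, 0, 0, 0, 0, 0, 0.03], [0, 0, 0, 0, 0, 0, 0.03], [0, 0, 0, 0, 0, 0, 0.03], [0, 0, 0, 0, 0, 0, 0.03]]])

```text
clock: 30.25
position: [0.4607, -0.3145, 0.1293]
tool_rot: [[0.291, 0.957, 0.0], [0.957, -0.291, 0.001], [0.001, -0.0, -1.0]]
ft_force: [0.4, -0.8, -0.8]
grip_width: 0.35
grip_force: 0.0
```

Run:
```python
from h import *
o=monitor.get_obs();print(o['clock'],o['position'],o['ft_force'],o['grip_width'])
R0=np.array(o['tool_rot']);w=shot('wrist');P=cloud(w);L=(P-o['position'])@R0
b=L[(L[:,2]<-.005)&(L[:,2]>-.03)&(L[:,0]>.034)&(L[:,0]<.06)&(abs(L[:,1])<.02)];print('bail',len(b),np.median(b,0),b.min(0),b.max(0))
c=L[(L[:,2]>.03)&(L[:,2]<.05)&(abs(L[:,0])<.09)&(abs(L[:,1])<.045)];print('rim',len(c),c.min(0),c.max(0))
b=L[(L[:,2]<-.036)&(L[:,2]>-.06)&(L[:,0]>.03)&(L[:,0]<.06)&(abs(L[:,1])<.02)];print('bail?',len(b),np.median(b,0) if len(b) else '')
```

```text
30.25 [ 0.4607 -0.3145  0.1293] [ 0.4063 -0.7673 -0.786 ] 0.3495163041140851
bail 255 [ 0.0556 -0.0002 -0.0255] [ 0.0513 -0.004  -0.03  ] [ 0.0573  0.0043 -0.005 ]
rim 8145 [-0.0519 -0.0311  0.03  ] [0.0553 0.0289 0.0387]
bail? 1852 [ 0.0369  0.0005 -0.0474]
```

Request:
apply_moves(increments=[[[0, 0, 0, 0, 0, -0.008, 0.03], [0, 0, 0, 0, 0, -0.015, 0.03], [0, 0, 0, 0, 0, -0.025, 0.03], [0, 0, 0, 0, 0, -0.04, 0.03], [0, 0, 0, 0, 0, -0.04, 0.03], [0, 0, 0, -0.01, -0.06, -0.01, 0.03], [0, 0, 0, 0, -0.06, 0, 0.03], [0, 0, 0, 0, -0.06, 0, 0.03], [0, 0, 0, 0, 0, 0, 0.03], [0, 0, 0, 0, 0, 0, 0.03], [0, 0, 0, 0, 0, 0, 0.03], [0, 0, 0, 0, 0, 0, 0.03]]])

```text
clock: 31.8
position: [0.2864, -0.2719, 0.2672]
tool_rot: [[0.29, 0.957, 0.0], [0.957, -0.29, 0.002], [0.002, -0.0, -1.0]]
ft_force: [-0.8, 0.1, -0.5]
grip_width: 0.347
grip_force: 0.0
```

Run:
```python
from h import *
o=monitor.get_obs();print(o['clock'],o['position'],o['ft_force'])
w=shot('wrist');s=shot('scene');t=shot('top')
cv2.imwrite('pics/w8.png',np.hstack([cv2.resize(p['frame'],(400,300)) if p is w else cv2.resize(p['frame'][a:a+110,b:b+120],(327,300),interpolation=2) for p,a,b in((w,0,0),(t,210,390))])[:,:,::-1])
for n,p in(('w',w),('t',t),('s',s)):
    P=cloud(p)-[.461,-.313,0];a=np.radians(-16.9);c,d=np.cos(a),np.sin(a);L=np.c_[c*P[:,0]+d*P[:,1],-d*P[:,0]+c*P[:,1],P[:,2]]
    m=(abs(L[:,0])<.008)&(abs(L[:,1])<.05);q=L[m&(L[:,2]>.16)&(L[:,2]<.19)];r=L[(abs(L[:,0])<.045)&(abs(L[:,1])<.07)&(abs(L[:,2]-.117)<.012)]
    lo,hi=r[r[:,0]<-.02],r[r[:,0]>.02];le,ri=r[r[:,1]<-.04],r[r[:,1]>.04]
    print(n,'bail',len(q),np.median(q,0) if len(q) else '', 'rim z -x,+x,-y,+y',[(len(k),round(float(np.percentile(k[:,2],80)),4)) if len(k) else None for k in(lo,hi,le,ri)],r.min(0) if len(r) else '',r.max(0) if len(r) else '')
```

```text
31.8 [ 0.2864 -0.2719  0.2672] [-0.7882  0.0619 -0.4588]
w bail 1836 [-0.0018  0.0054  0.1774] rim z -x,+x,-y,+y [(1472, 0.1197), (1075, 0.1183), (618, 0.1196), (464, 0.1202)] [-0.0321 -0.0571  0.105 ] [0.0303 0.0554 0.129 ]
t bail 190 [-0.0009  0.0027  0.1759] rim z -x,+x,-y,+y [(156, 0.1204), (127, 0.1185), (92, 0.1192), (80, 0.1195)] [-0.033  -0.0583  0.1051] [0.0295 0.0537 0.1282]
s bail 91 [-0.0021  0.0058  0.1756] rim z -x,+x,-y,+y [(81, 0.1197), (61, 0.1189), (33, 0.1187), (59, 0.1197)] [-0.0343 -0.0581  0.105 ] [0.0283 0.0583 0.1288]
```

View pics/w8.png

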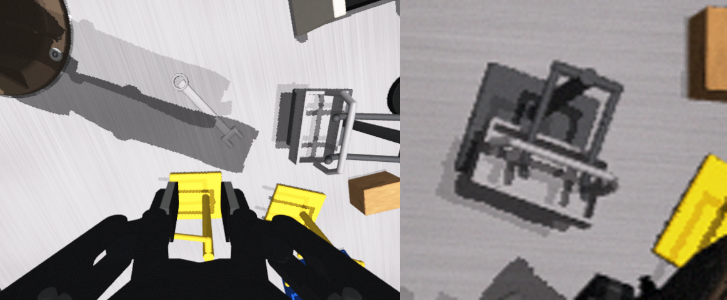

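The basket hangs level across both prongs (right image, bail at 550,155), with rim heights within 2 mm all round. The gripper is clear.

```bash
python3 -c "
from h import *
print(ticket.finish_job())"
```

```text
the job is handed in; nothing more can be done
None
```

The basket hangs level by its handle across both prongs of the dark stand, the tray is still in the open drawer and the loose things on the bench look undisturbed; I handed the job in with about 32 of the 64 s used, and no verdict came back.

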